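# Wind the worm-driven tilt stage down on to its stop

## Task

Bring the sample tilt stage on to its next setting: swing the parking latch clear of the crank, then wind the crank clockwise (seen from above), between three and four turns or so, until the lug at the front of the tilting table beds firmly on the head of the stop screw. Feel for the stop and do not force the worm drive against it; let go of the crank and leave the other things on the bench where they are.

Things in the scene. Friction and masses are not known exactly. Their poses are not given: they have to be found in the camera images.
- tilt_base: Grey L-shaped cast base of the tilt stage, fixed to the bench, about 185 x 207 mm, 14 mm thick. Origin at bench level below the middle of the tilt axle; -x is the stage's front (stop side), +y its left (round scale), -y the worm side. Tilt axle along y, 80 mm above the bench. Worm bracket, crank and latch pillar stand at its right front.
- tilt_table: Tilting aluminium table, 100 x 101 mm, carrying a glass slide under two clips; worm wheel on its axle. Origin on the axle; axes as the base's when level, which it is at the start. One clockwise crank turn lowers its front by 7.5 degrees. Under its front tongue, 60 mm ahead of the axle, a round bar lug (6 mm radius), underside 83 mm above the bench at the start. The worm is self-locking.
- stop_post: Boss on the base, 57 mm in front of the axle, below the lug, with lock nut (top 37 mm above the bench) and an upright stop screw with a dark T-shaped head, 18 x 30 mm. Origin at bench level below it. The head's top was set by hand 50 to 58 mm above the bench and is not measured: the lug meets it after 3.1 to 4.3 turns.
- crank: Steel crank arm with a balance weight, on top of the upright worm shaft. Origin on the shaft's axis, z up, knob arm along its -y; upper face 142 mm above the bench. Parked, it points along the base's -y. Free turning takes about 3 N at the knob. Past the lug's first touch this rises by about 0.3 N per mm of knob travel: 2 to 6 N more is firmly bedded, 8 N more is forcing.
- crank_axis (a point): Point on the crank's vertical axis of rotation, at the arm's upper face, 142 mm above the bench. The knob runs round it on a level circle of 35 mm radius.
- knob_mid (a point): Point on the axis of the crank's black barrel knob, 166 mm above the bench. The knob is upright, 17 mm in diameter, from 144.5 to 180.5 mm above the bench, and free to spin on its pin, so it can be held while the hand keeps its direction.
- latch_tab (a point): Point on the black upright finger post of the parking latch, 154 mm above the bench. The post is 11.6 mm in diameter, from 137 to 167 mm above the bench, and stands 36 mm from the latch's vertical pivot, which lies at x -118, y -114 mm in the base's frame.
- latch (a joint): Angle of the parking latch in rad. 0: parked, its flat steel strut points along the base's +x and its nose stands against the side of the crank arm and blocks clockwise winding. It swings level, clockwise seen from above (the post moves towards the base's -y, then -x), up to 1.6; clear of the crank from 0.7. Light friction, stays where it is left.
- vial_a: Glass vial with black cap, 23 mm diameter, 48 mm tall, in front of the stage; bystander. Origin under its centre.
- vial_b: The second such vial, beside the first; bystander. Origin under its centre.
- tweezers: Steel tweezers, 131 mm long, lying front left of the stage; bystander.
- beaker_50: Small glass beaker, 52 mm diameter, 66 mm tall, left of the stage; bystander. Origin under its centre.
- timer: White lab timer, 60 x 60 x 22 mm, to the right of the stage; bystander. Origin under its centre.

How it is judged:
By the outcome, as a careful person would: the job done as asked, in the order asked, and still so for the second after the job is handed in, with the robot touching nothing.
It also fails if it takes over 72 s, if anything falls off the work surface, if the arm or the gripper's body presses on something with over 40 N, if the wrist force passes 120 N, or if a joint passes its speed limit or range.

## Robot

A 6-joint arm with a two-finger parallel gripper is mounted at the origin on a cart in front of the work surface, level with it; the furniture and walls round the work are solid. World frame = base frame: x ahead of the robot, y to its left, z up, the work surface at z = 0. Lengths are in m, angles in rad, forces in N, time in s.
With the tool pointing down it reaches from about 0.4 to 0.825 m from the base axis. Payload 7 kg.
Tool frame: the origin (TCP) lies at the very end of the fingers, on their centre line; the grasp point (between the pads) lies env.pinch_z behind it (env.pinch_z is the distance from the TCP to the grasp point, in m); z points along the fingers, y is the line along which they close (so a half turn about z gives the same grasp; the last joint's range is limited). The gripper opens to 85 mm and grips with 20 to 120 N. Pads are 22 mm wide; open, the fingers measure 114 mm over their backs; the gripper's body (76 mm by 85 mm) begins 54 mm behind the grasp point. The pads swing forward as they close: fully open they stand 13 mm farther back than shut.
Start: joints at [1.401, 0.359, 0.012, 0, -1.224, -0.288], TCP at [0.298, 0.605, 0.231] pointing down, gripper open.
Joint ranges: [-3.07, 3.07], [-1.43, 2.12], [-1.02, 1.25], [-3.03, 1.67], [-3.05, -0], [-3.03, 3.03]. Speed limits (rad/s): [2.39, 2.39, 3.01, 3.14, 3.14, 3.14].

## Interface

Orientations are given as a unit quaternion [w, x, y, z].
In Python, from plant import env gives the robot as it stands.
- The arm moves only by the tool move_arm, never from a script. Its argument "rows" is a list that holds one entry, the list of rows, each a list of 7 numbers: the shift along the tool's x, y, z in mm, then the turn, a rotation vector about the tool's x, y, z in rad, then the closure in counts, from 0 (fully open) to 255 (shut). A call has 1 to 20 rows; each row is the pose to reach, as a shift and turn from the pose commanded when the call began, along the tool's axes at that moment; what a row does not reach only later rows make up. A row lasts 1/10 s, in which the tool goes at most 50 mm and 8.59 degrees, less where a joint would pass 70% of its speed; a pose out of reach is approached as far as the arm can. A call with a gripper value outside its range is refused whole. The fingers move at their own pace and stop on an object; "squeeze" is the grip in N (left out, the last holds). Time passes only in rows, so rows that repeat a pose let the fingers close. It gives the time, the measured TCP pose, the force, the opening and the grip force at its end, in the units of the state.
- env.sense(): the state, without advancing time (a new reading comes with each control period).
- env.capture(name): name is "scene" or "side" or "wrist"; returns (picture, depth): 400x640x3 uint8, red, green, blue; 400x640 float32, m along the optical axis (not along the pixel's ray), 0 where there is no reading.
- env.camera_model(name): a dict with "fx", "fy", "cx", "cy" (pixels), "dist" ([k1, k2, p1, p2, k3] as OpenCV has them; the pictures are not rectified), "R" (3x3) and "t" (3): a world point X has camera coordinates R X + t; the wrist camera has in their place "T_tool_cam" (4x4, takes a point from camera to tool coordinates, whose origin is the TCP and whose axes are the flange's). Camera axes: x right, y down, z forward; pixel columns grow to the right and rows downward; lengths in m; the calibration is good to about 2 mm. A picture is of the moment at which its call begins: read the wrist's pose just before it. camera_model takes no time and is no camera call.
- env.sign_off(): hands the job in; it is judged then, once.
The state is a dict: "time_s": time; "joint_pos": joint angles; "joint_velocities": joint speeds; "joint_torque": joint torques, N m; "eef_pos": TCP position; "ee_rot": TCP orientation; "force": force on the tool from outside, world axes, zero at the start; "moment": the same for the moment, N m; "width": opening from 0.0 (shut) to 1.0 (fully open); "grasp_force": force on a finger pad.
Only numpy, scipy, OpenCV 4.12 (cv2) and the standard library are available. Lean on these libraries where they do the work, as an engineer would, in place of code of your own. Each camera call takes 0.05 s, during which the arm holds its last target. There are 200 camera calls.

## Working session

There is one attempt and no reset: what is moved stays moved. The work goes in short steps, Python scripts to look and compute and a tool call to move; the robot and the scene stay as the last step left them, time stands still between calls to the robot, and variables do not carry over. Pictures are saved under pics/ and viewed, at most 10 in all, crops included, and the job is handed in when it is done.

Besides the shell and the picture viewer there is one more tool, called after "Emit:" as name([rows], argument=value, ...), one row to a line, values as JSON. move_arm: Moves the arm, as the interface text tells. Its arguments: {"type":"object","properties":{"rows":{"type":"array"},"squeeze":{"type":"number"}},"required":["rows"]}

```bash
mkdir -p pics; ls; python3 - <<'E'
from plant import env
import cv2, numpy as np
print(env.pinch_z, {k:np.round(v,3).tolist() if not isinstance(v,dict) else v for k,v in env.sense().items()})
ims=[]
for n in ("scene","side"):
    p,d=env.capture(n); np.savez(f"pics/{n}.npz",p=p,d=d)
    m=env.camera_model(n); print(n,{k:np.round(v,4).tolist() for k,v in m.items()})
    cv2.imwrite(f"pics/{n}0.png",p[:,:,::-1])
print(env.camera_model("wrist"))
E
```

```text
pics
0.0187 {'time_s': 0.0, 'joint_pos': [1.401, 0.359, 0.011, -0.0, -1.224, -0.288], 'joint_velocities': [0.001, -0.0, -0.0, 0.001, 0.002, 0.002], 'joint_torque': [-0.001, -58.332, 29.341, 6.936, -0.006, -0.0], 'eef_pos': [0.298, 0.605, 0.23], 'ee_rot': [0.001, 0.974, -0.227, -0.0], 'force': [-0.679, 0.556, 0.323], 'moment': [0.063, 0.013, -0.006], 'grasp_force': 0.0, 'width': 1.0}
scene {'fx': 489.044, 'fy': 489.044, 'cx': 316.2504, 'cy': 196.516, 'dist': [0.0425, 0.0, 0.0, 0.0, 0.0], 'R': [[0.8682, -0.496, 0.014], [-0.3206, -0.5824, -0.747], [0.3787, 0.6441, -0.6646]], 't': [-0.2965, 0.444, 0.662]}
side {'fx': 455.213, 'fy': 455.213, 'cx': 319.1696, 'cy': 198.5286, 'dist': [-0.0732, 0.0, 0.0, 0.0, 0.0], 'R': [[-0.9827, -0.1853, -0.0048], [-0.0952, 0.5266, -0.8448], [0.1591, -0.8297, -0.5351]], 't': [0.5874, 0.0055, 1.1704]}
{'fx': 335.73366323613993, 'fy': 335.73366323613993, 'cx': 317.42946535758847, 'cy': 196.71082895725445, 'dist': array([-0.00603093,  0.        ,  0.        ,  0.        ,  0.        ]), 'T_tool_cam': array([[ 2.29724927e-04, -9.47760073e-01, -3.18983997e-01,
         8.24936952e-02],
       [ 9.99999890e-01,  8.74145646e-05,  4.60452149e-04,
        -2.60742476e-04],
       [-4.08514316e-04, -3.18984068e-01,  9.47759989e-01,
        -1.42345365e-01],
       [ 0.00000000e+00,  0.00000000e+00,  0.00000000e+00,
         1.00000000e+00]])}
```

View pics/scene0.png

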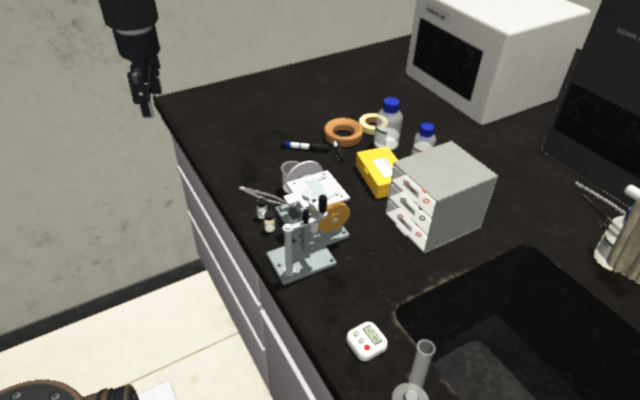

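View pics/side0.png

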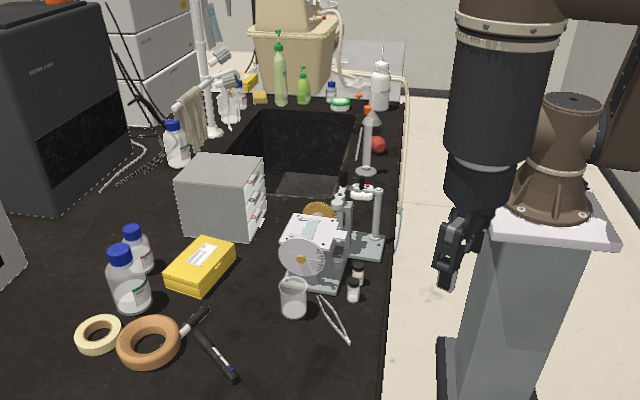

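The scene view shows the stage at about (310,225), with a black knob near (323,203) and a latch post near (306,214). The side view shows the stage at about (320,240) and the crank near (350,190). I'll crop in closer on both.

```bash
python3 - <<'E'
import cv2, numpy as np
a=cv2.imread("pics/scene0.png")[150:300,250:370]; b=cv2.imread("pics/side0.png")[160:310,270:400]
r=lambda i:cv2.resize(i,None,fx=3.2*1.0,fy=3.2,interpolation=cv2.INTER_CUBIC)
cv2.imwrite("pics/crop.png",np.hstack([r(a),r(b)])); print(r(a).shape,r(b).shape)
E
```

```text
(480, 384, 3) (480, 416, 3)
```

View pics/crop.png

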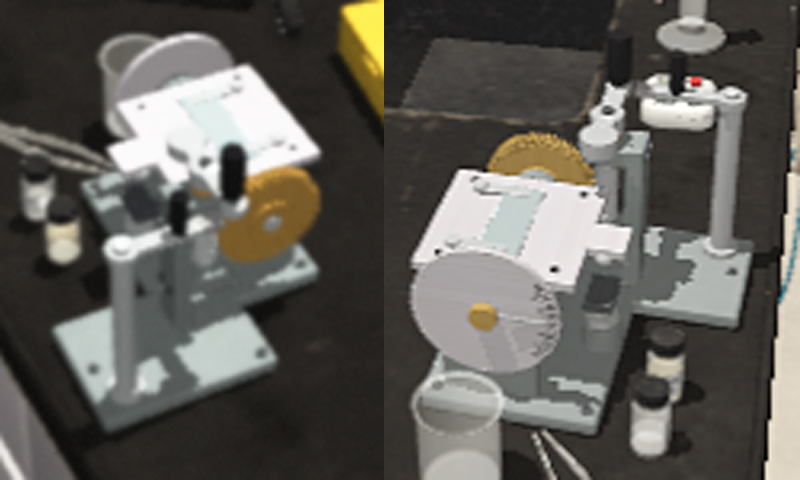

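The crop shows the knob at scene (322.5,203.8) / side (343.8,179.4), the latch post at scene (305.6,216.6) / side (361.9,182.5), and the pivot top at scene (288,226.5) / side (379,190.3). The latch strut runs from the pivot to the crank.

```bash
cat > h.py <<'E'
import cv2, numpy as np
from plant import env
def ray(n,px):
    m=env.camera_model(n); K=np.array([[m["fx"],0,m["cx"]],[0,m["fy"],m["cy"]],[0,0,1.]])
    u=cv2.undistortPoints(np.array([[px]],float),K,np.array(m["dist"]))[0,0]
    R=np.array(m["R"]);return -R.T@np.array(m["t"]), R.T@np.array([u[0],u[1],1])
def plane(n,px,z):
    o,d=ray(n,px); return o+d*(z-o[2])/d[2]
E
python3 - <<'E'
from h import *
P={}
for n in ("scene","side"):
    im=np.load(f"pics/{n}.npz")["p"]; g=im.max(2)
    seeds={"scene":{"knob":(322,204),"latch":(305,217)},"side":{"knob":(344,179),"latch":(362,183)}}[n]
    for k,(u,v) in seeds.items():
        w=g[v-9:v+10,u-7:u+8]<50
        nn,l,s,c=cv2.connectedComponentsWithStats(w.astype(np.uint8))
        i=l[9,7]; print(n,k,s[i], c[i]+[u-7,v-9])
        P[n,k]=c[i]+[u-7,v-9]
P["scene","piv"]=(288,226.5);P["side","piv"]=(379,190.3)
for k,z in (("knob",.1625),("latch",.152),("piv",.137)):
    o1,d1=ray("scene",P["scene",k]);o2,d2=ray("side",P["side",k])
    A=np.c_[d1,-d2]; s=np.linalg.lstsq(A,o2-o1,rcond=None)[0]
    print(k,((o1+d1*s[0]+o2+d2*s[1])/2).round(4),"planes",plane("scene",P["scene",k],z).round(4),plane("side",P["side",k],z).round(4))
E
```

```text
scene knob [ 5  1  6 17 94] [322.40425532 203.85106383]
scene latch [ 4  2  7 14 61] [305.09836066 215.96721311]
side knob [  0   0  11  17 155] [342.51612903 177.1483871 ]
side latch [ 0  2 15 14 77] [361.67532468 181.75324675]
knob [0.4987 0.2562 0.1626] planes [0.4984 0.2562 0.1625] [0.4991 0.2557 0.1625]
latch [0.4591 0.2517 0.1533] planes [0.4599 0.2529 0.152 ] [0.4591 0.2496 0.152 ]
piv [0.4234 0.2551 0.1392] planes [0.4265 0.2573 0.137 ] [0.4216 0.2528 0.137 ]
```

```bash
cat >> h.py <<'E'
from scipy.spatial.transform import Rotation as Ro
def tool():
    s=env.sense(); w,x,y,z=s["ee_rot"]; return np.array(s["eef_pos"]), Ro.from_quat([x,y,z,w])
def go(p,yaw):
    "row for TCP at p, tool down, closing line (tool y) at world angle yaw mod pi"
    t,R=tool(); best=None
    for k in (0,np.pi):
        y=np.array([np.cos(yaw+k),np.sin(yaw+k),0]); z=np.array([0,0,-1.]); x=np.cross(y,z)
        v=(R.inv()*Ro.from_matrix(np.c_[x,y,z])).as_rotvec()
        if best is None or np.linalg.norm(v)<np.linalg.norm(best): best=v
    return (R.inv().apply(np.array(p)-t)*1000).round(1), best.round(3)
E
python3 - <<'E'
from h import *
C=[plane("scene",(u/3.2+250,v/3.2+150),.014) for u,v in ((107,425),(275,355),(55,330))]
for c in C: print(c.round(4))
e=C[1]-C[0]; print("yaw x-edge",np.degrees(np.arctan2(e[1],e[0]))); e=C[2]-C[0]; print("y-edge",np.degrees(np.arctan2(e[1],e[0]))-90)
# scene knob vs pivot
print(go((.45,.25,.27),np.radians(85)))
E
```

```text
[0.4014 0.2343 0.014 ]
[0.5202 0.2322 0.014 ]
[0.4069 0.3194 0.014 ]
yaw x-edge -1.0326091034886506
y-edge -3.675627898029717
(array([293.2, 251.5, -39.1]), array([ 0.002,  0.   , -0.371]))
```

Emit:
move_arm([
  [[0, 0, -39, 0, 0, 0, 0], [293, 251, -39, 0, 0, -0.371, 0], [293, 251, -39, 0, 0, -0.371, 100], [293, 251, -39, 0, 0, -0.371, 150], [293, 251, -39, 0, 0, -0.371, 150], [293, 251, -39, 0, 0, -0.371, 150], [293, 251, -39, 0, 0, -0.371, 150], [293, 251, -39, 0, 0, -0.371, 150], [293, 251, -39, 0, 0, -0.371, 150], [293, 251, -39, 0, 0, -0.371, 150], [293, 251, -39, 0, 0, -0.371, 150], [293, 251, -39, 0, 0, -0.371, 150], [293, 251, -39, 0, 0, -0.371, 150], [293, 251, -39, 0, 0, -0.371, 150]],
], squeeze=30)

```text
time_s: 1.5
eef_pos: [0.4499, 0.2517, 0.2701]
ee_rot: [0.0, 0.999, -0.043, -0.0]
force: [-0.6, 0.4, -0.6]
width: 0.412
grasp_force: 0.0
```

```bash
python3 - <<'E'
from h import *
s=env.sense(); print(s["time_s"],s["eef_pos"],s["ee_rot"],s["width"],s["force"],s["joint_pos"])
p,d=env.capture("wrist"); np.savez("pics/w1.npz",p=p,d=d,pos=s["eef_pos"],q=s["ee_rot"])
cv2.imwrite("pics/w1.png",p[:,:,::-1])
E
```

```text
1.5 [0.44988783 0.25166987 0.27010513] [ 1.31715004e-04  9.99089331e-01 -4.26670383e-02 -1.23054428e-04] 0.41171638930160753 [-0.55163614  0.37190468 -0.55070714] [ 8.91240127e-01  6.96965358e-02 -2.72413346e-01 -4.37316830e-05
 -1.22904459e+00  5.94210872e-01]
```

View pics/w1.png

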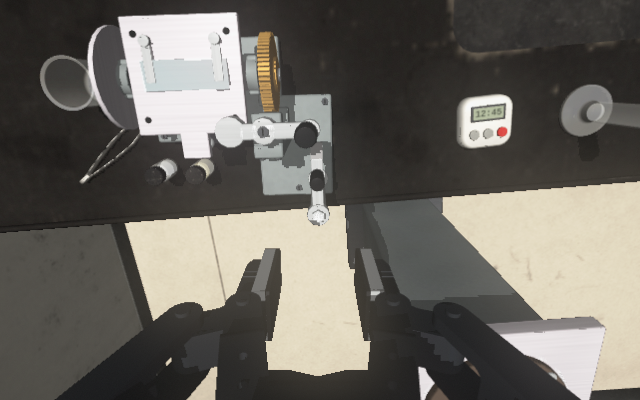

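The wrist view shows the weight at (231,131), the crank hub at (264,131), the knob top near (306,133), the latch post near (317,180) and the latch pivot at (318,214).

```bash
cat >> h.py <<'E'
def wplane(px,z,pos,q):
    m=env.camera_model("wrist"); K=np.array([[m["fx"],0,m["cx"]],[0,m["fy"],m["cy"]],[0,0,1.]])
    u=cv2.undistortPoints(np.array([[px]],float),K,np.array(m["dist"]))[0,0]
    T=m["T_tool_cam"]; R=Ro.from_quat([q[1],q[2],q[3],q[0]])
    o=R.apply(T[:3,3])+pos; d=R.apply(T[:3,:3]@np.array([u[0],u[1],1])); return o+d*(z-o[2])/d[2]
E
python3 - <<'E'
from h import *
f=np.load("pics/w1.npz"); p=f["p"]; d=f["d"]
for nm,(px,z) in dict(hub=((264,131),.142),weight=(((231,131)),.142),piv=((318,214),.139)).items():
    print(nm,wplane(px,z,f["pos"],f["q"]).round(4))
c=cv2.resize(p[110:235,220:350,::-1],None,fx=4.5,fy=4.5,interpolation=cv2.INTER_CUBIC); cv2.imwrite("pics/w1c.png",c)
np.set_printoptions(linewidth=250)
for nm,(u,v) in dict(hub=(264,131),weight=(231,131),knob=(306,130),post=(317,178),piv=(318,214)).items():
    print(nm,np.median(d[v-2:v+3,u-2:u+3]))
E
```

```text
hub [0.5001 0.2901 0.142 ]
weight [0.5024 0.3163 0.142 ]
piv [0.4244 0.2533 0.139 ]
hub 0.2656186
weight 0.26807615
knob 0.22981928
post 0.25522134
piv 0.28979334
```

View pics/w1c.png

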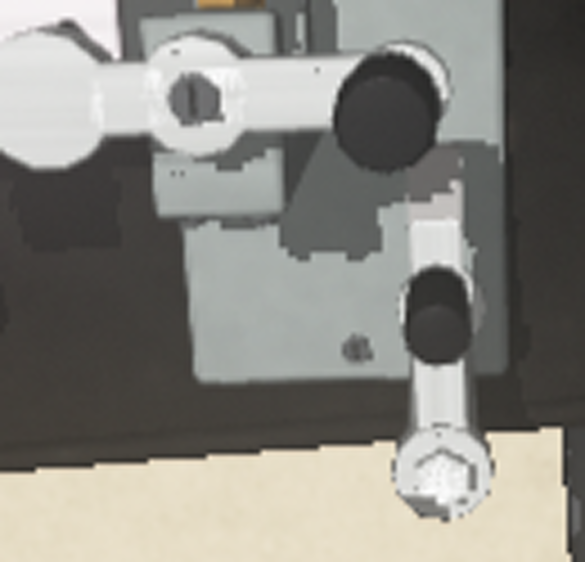

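The close-up shows the knob top at (305.6,137.1), the latch post top at (317.3,184.4), the hub screw at (263.3,131.6), the weight at (230.7,133.3) and the pivot at (318.4,214.9), all in wrist pixels.

```bash
python3 - <<'E'
from h import *
f=np.load("pics/w1.npz")
W=lambda px,z: wplane(px,z,f["pos"],f["q"])
k=W((305.6,137.1),.1805);h=W((263.3,131.6),.148);h2=W((263.3,131.6),.144);po=W((317.3,184.4),.167);pi=W((318.4,214.9),.142);w=W((230.7,133.3),.15)
for n,v in dict(knob=k,hub148=h,hub144=h2,post=po,piv=pi,weight=w).items(): print(n,v.round(4))
print(np.linalg.norm((k-h)[:2]),np.linalg.norm((po-pi)[:2]))
for a,b in ((k,h),(po,pi)): print(np.degrees(np.arctan2(*(a-b)[1::-1])))
print(go((po[0],po[1],.144),np.radians(85)))
E
```

```text
knob [0.4981 0.2557 0.1805]
hub148 [0.5004 0.2897 0.148 ]
hub144 [0.4999 0.2904 0.144 ]
post [0.4596 0.2509 0.167 ]
piv [0.4247 0.2529 0.142 ]
weight [0.5015 0.3147 0.15  ]
0.034089370388696645 0.03495548945536585
-93.8646833017826
-3.3149705166918735
(array([  9.8,  -0.2, 126.1]), array([0.   , 0.   , 0.002]))
```

Emit:
move_arm([
  [[10, 0, 40, 0, 0, 0, 150], [10, 0, 80, 0, 0, 0, 150], [10, 0, 110, 0, 0, 0, 150], [10, 0, 127, 0, 0, 0, 150], [10, 0, 127, 0, 0, 0, 150], [10, 0, 127, 0, 0, 0, 255], [10, 0, 127, 0, 0, 0, 255], [10, 0, 127, 0, 0, 0, 255], [10, 0, 127, 0, 0, 0, 255], [10, 0, 127, 0, 0, 0, 255]],
], squeeze=25)

```text
time_s: 2.55
eef_pos: [0.4609, 0.2507, 0.1444]
ee_rot: [-0.001, 0.999, -0.043, 0.001]
force: [-0.4, 1.7, 4.0]
width: 0.12
grasp_force: 25.1
```

```bash
python3 - <<'E'
from h import *
t,R=tool(); a=np.radians(3.5)
for th in np.linspace(0,1.25,16)[1:]:
    d=.036*np.array([np.cos(th+a)-np.cos(a),-np.sin(th+a)+np.sin(a),0]); print((R.inv().apply(d)*1000).round(1)[:2].tolist(),end=" ")
s=env.sense();print(s["eef_pos"],s["force"],s["width"],s["grasp_force"])
E
```

```text
[-0.0, 3.0] [-0.3, 6.0] [-0.9, 8.9] [-1.7, 11.8] [-2.7, 14.6] [-4.0, 17.4] [-5.4, 20.0] [-7.1, 22.5] [-9.0, 24.8] [-11.1, 26.9] [-13.4, 28.9] [-15.8, 30.7] [-18.3, 32.3] [-21.0, 33.6] [-23.8, 34.8] [0.46088443 0.25071509 0.14444621] [-0.37728502  1.68369729  4.03499156] 0.12047380774540067 25.137406289577484
```

Emit:
move_arm([
  [[0, 0, -1.5, 0, 0, 0, 255], [0, 3, -1.5, 0, 0, 0, 255], [-0.3, 6, -1.5, 0, 0, 0, 255], [-0.9, 8.9, -1.5, 0, 0, 0, 255], [-1.7, 11.8, -1.5, 0, 0, 0, 255], [-2.7, 14.6, -1.5, 0, 0, 0, 255], [-4, 17.4, -1.5, 0, 0, 0, 255], [-5.4, 20, -1.5, 0, 0, 0, 255], [-7.1, 22.5, -1.5, 0, 0, 0, 255], [-9, 24.8, -1.5, 0, 0, 0, 255], [-11.1, 26.9, -1.5, 0, 0, 0, 255], [-13.4, 28.9, -1.5, 0, 0, 0, 255], [-15.8, 30.7, -1.5, 0, 0, 0, 255], [-18.3, 32.3, -1.5, 0, 0, 0, 255], [-21, 33.6, -1.5, 0, 0, 0, 255], [-23.8, 34.8, -1.5, 0, 0, 0, 255], [-23.8, 34.8, -1.5, 0, 0, 0, 255]],
])

```text
time_s: 4.25
eef_pos: [0.4335, 0.2183, 0.1453]
ee_rot: [-0.001, 0.999, -0.043, 0.001]
force: [0.7, 6.4, 0.6]
width: 0.121
grasp_force: 24.9
```

Emit:
move_arm([
  [[0, 0, 0, 0, 0, 0, 150], [0, 0, 0, 0, 0, 0, 150], [0, 0, 0, 0, 0, 0, 150], [0, 0, -30, 0, 0, 0, 150], [0, 0, -75, 0, 0, 0, 150], [5, -15, -125, 0, 0, 0, 150], [15, -30, -125, 0, 0, 0, 150], [15, -30, -125, 0, 0, 0, 150]],
])

```text
time_s: 5.05
eef_pos: [0.4521, 0.2472, 0.271]
ee_rot: [-0.001, 0.999, -0.043, 0.001]
force: [-0.1, -0.8, -0.6]
width: 0.413
grasp_force: 0.0
```

```bash
python3 - <<'E'
from h import *
s=env.sense(); p,d=env.capture("wrist"); np.savez("pics/w2.npz",p=p,d=d,pos=s["eef_pos"],q=s["ee_rot"])
cv2.imwrite("pics/w2.png",cv2.resize(p[100:260,190:390,::-1],None,fx=3.5,fy=3.5,interpolation=cv2.INTER_CUBIC)); print(s["eef_pos"],s["width"])
f=np.load("pics/w1.npz"); m=env.camera_model("wrist"); T=m["T_tool_cam"]; q=f["q"]; R=Ro.from_quat([*q[1:],q[0]])
for n,(u,v) in dict(hub=(263,131),arm=(283,131),weight=(231,133),knob=(305,138),piv=(318,214)).items():
    z=float(np.median(f["d"][v-1:v+2,u-1:u+2])); c=np.array([(u-m["cx"])/m["fx"]*z,(v-m["cy"])/m["fy"]*z,z])
    print(n,(f["pos"]+R.apply(T[:3,:3]@c+T[:3,3])).round(4))
E
```

```text
[0.45211679 0.24720331 0.27098439] 0.4127623575249701
hub [0.5004 0.2905 0.1441]
arm [0.4988 0.275  0.1417]
weight [0.5008 0.3165 0.1423]
knob [0.4975 0.2562 0.1801]
piv [0.4257 0.2532 0.1422]
```

View pics/w2.png

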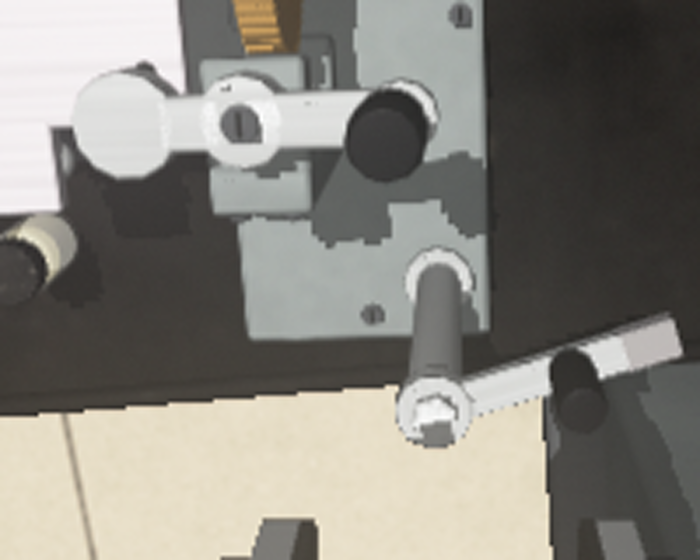

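The latch is clear: its post is at crop (580,390) and its strut points towards -y. The knob top is at crop (385,138), wrist pixel (300,139.4).

```bash
python3 - <<'E'
from h import *
f=np.load("pics/w2.npz"); k=wplane((300,139.4),.1805,f["pos"],f["q"]); print(k); print(go((k[0],k[1],.148),np.radians(85)))
t,R=tool(); C=k[:2]+.035*np.array([np.sin(np.radians(3.5)),np.cos(np.radians(3.5))]); print("C",C)
E
```

```text
[0.49912846 0.25538168 0.1805    ]
(array([ 47.3, -13.5, 121.5]), array([0.   , 0.001, 0.   ]))
C [0.50126516 0.2903164 ]
```

Emit:
move_arm([
  [[46.5, -13, 0, 0, 0, 0, 150], [46.5, -13, 40, 0, 0, 0, 150], [46.5, -13, 80, 0, 0, 0, 150], [46.5, -13, 110, 0, 0, 0, 150], [46.5, -13, 121.5, 0, 0, 0, 150], [46.5, -13, 121.5, 0, 0, 0, 150], [46.5, -13, 121.5, 0, 0, 0, 255], [46.5, -13, 121.5, 0, 0, 0, 255], [46.5, -13, 121.5, 0, 0, 0, 255], [46.5, -13, 121.5, 0, 0, 0, 255]],
], squeeze=40)

```text
time_s: 6.1
eef_pos: [0.4993, 0.2559, 0.1498]
ee_rot: [-0.001, 0.999, -0.043, 0.001]
force: [0.4, 4.2, 3.3]
width: 0.186
grasp_force: 39.7
```

```bash
cat >> h.py <<'E'
def arc(C,a0,a1,n,r=.035):
    "n rows clockwise from world angle a0 to a1 deg (a1<a0) about C; shifts from the present tool pose"
    t,R=tool(); out=[]
    for a in np.linspace(a0,a1,n+1)[1:]:
        g=np.radians(a); d=np.array([C[0]+r*np.cos(g)-t[0],C[1]+r*np.sin(g)-t[1],0]); out.append((R.inv().apply(d)*1000).round(1)[:2].tolist())
    return out
E
python3 - <<'E'
from h import *
s=env.sense(); t=np.array(s["eef_pos"])[:2]; a=np.radians(3.5); C=t+.035*np.array([np.sin(a),np.cos(a)]); print(t,s["force"],s["width"],C)
print(arc(C,-93.5,-93.5-90,8))
E
```

```text
[0.49929349 0.25591893] [0.42099906 4.24742818 3.28931487] 0.18567981052141241 [0.50143018 0.29085365]
[[-6.8, -0.5], [-13.5, -2.3], [-19.6, -5.4], [-25.0, -9.6], [-29.5, -14.8], [-32.9, -20.8], [-35.0, -27.3], [-35.9, -34.1]]
```

Emit:
move_arm([
  [[-6.8, -0.5, 0, 0, 0, 0, 255], [-13.5, -2.3, 0, 0, 0, 0, 255], [-19.6, -5.4, 0, 0, 0, 0, 255], [-25, -9.6, 0, 0, 0, 0, 255], [-29.5, -14.8, 0, 0, 0, 0, 255], [-32.9, -20.8, 0, 0, 0, 0, 255], [-35, -27.3, 0, 0, 0, 0, 255], [-35.9, -34.1, 0, 0, 0, 0, 255]],
])

```text
time_s: 6.9
eef_pos: [0.4661, 0.2917, 0.1497]
ee_rot: [0.0, 0.999, -0.043, 0.001]
force: [4.3, -3.4, 7.7]
width: 0.181
grasp_force: 40.2
```

```bash
python3 - <<'E'
from h import *
s=env.sense(); t=np.array(s["eef_pos"])[:2]; C=np.array([.50143,.29085]); v=t-C; print(t,np.linalg.norm(v),np.degrees(np.arctan2(v[1],v[0])),s["force"],s["moment"],s["width"])
E
```

```text
[0.46605216 0.29165668] 0.03538703432679454 178.6937756598117 [ 4.30748883 -3.40581654  7.68889395] [-1.30448498 -1.87769986  0.00499139] 0.18123379973611278
```

```bash
cat >> h.py <<'E'
def rel(a0,da,n,r=35.):
    _,R=tool(); f=lambda a: r*np.array([np.cos(np.radians(a)),np.sin(np.radians(a)),0])
    return [R.inv().apply(f(a0-da*i/n)-f(a0)).round(1)[:2].tolist() for i in range(1,n+1)]
def feel(C=np.array([.5011,.2909])):
    s=env.sense(); v=np.array(s["eef_pos"])[:2]-C; r=np.linalg.norm(v); u=v/r; F=np.array(s["force"])
    print("t",round(s["time_s"],2),"r",r.round(4),"ang",np.degrees(np.arctan2(v[1],v[0])).round(1),"drag",(F[0]*-u[1]+F[1]*u[0]).round(2),"radial",(F[:2]@u).round(2),"fz",F[2].round(1),"z",s["eef_pos"][2])
E
python3 -c "
from h import *
print(rel(-183.5,360,20)); feel()"
```

```text
[[1.4, -10.9], [6.2, -20.7], [13.7, -28.7], [23.3, -33.9], [34.1, -35.9], [45.0, -34.4], [54.8, -29.7], [62.8, -22.1], [68.0, -12.5], [70.0, -1.7], [68.5, 9.1], [63.8, 19.0], [56.3, 26.9], [46.6, 32.1], [35.9, 34.1], [25.0, 32.7], [15.1, 27.9], [7.2, 20.4], [2.0, 10.8], [-0.0, 0.0]]
t 6.9 r 0.0351 ang 178.8 drag 3.31 radial -4.38 fz 7.7 z 0.14972901509310546
```

Emit:
move_arm([
  [[1.6, -10.9, -2, 0, 0, 0, 255], [6.4, -20.7, -2, 0, 0, 0, 255], [13.9, -28.7, -2, 0, 0, 0, 255], [23.5, -33.9, -2, 0, 0, 0, 255], [34.3, -35.9, -2, 0, 0, 0, 255], [45, -34.4, -2, 0, 0, 0, 255], [54.8, -29.7, -2, 0, 0, 0, 255], [62.8, -22.1, -2, 0, 0, 0, 255], [68, -12.5, -2, 0, 0, 0, 255], [70, -1.7, -2, 0, 0, 0, 255], [68.5, 9.1, -2, 0, 0, 0, 255], [63.8, 19, -2, 0, 0, 0, 255], [56.3, 26.9, -2, 0, 0, 0, 255], [46.6, 32.1, -2, 0, 0, 0, 255], [35.9, 34.1, -2, 0, 0, 0, 255], [25, 32.7, -2, 0, 0, 0, 255], [15.1, 27.9, -2, 0, 0, 0, 255], [7.2, 20.4, -2, 0, 0, 0, 255], [2, 10.8, -2, 0, 0, 0, 255], [0, 0, -2, 0, 0, 0, 255]],
])

```text
time_s: 8.9
eef_pos: [0.4659, 0.2908, 0.1501]
ee_rot: [0.001, 0.999, -0.043, 0.001]
force: [12.8, -3.7, -9.7]
width: 0.182
grasp_force: 40.0
```

```bash
python3 -c "
from h import *
feel()"
```

```text
t 8.9 r 0.0352 ang -179.8 drag 3.73 radial -12.82 fz -9.7 z 0.15006947151819783
```

Emit:
move_arm([
  [[2.4, -10.9, 1, 0, 0, 0, 255], [7.2, -20.7, 1, 0, 0, 0, 255], [14.7, -28.7, 1, 0, 0, 0, 255], [24.3, -33.9, 1, 0, 0, 0, 255], [35.1, -35.9, 1, 0, 0, 0, 255], [46, -34.4, 1, 0, 0, 0, 255], [55.8, -29.7, 1, 0, 0, 0, 255], [63.8, -22.1, 1, 0, 0, 0, 255], [69, -12.5, 1, 0, 0, 0, 255], [71, -1.7, 1, 0, 0, 0, 255], [69.5, 9.1, 1, 0, 0, 0, 255], [64.8, 19, 1, 0, 0, 0, 255], [57.3, 26.9, 1, 0, 0, 0, 255], [47.6, 32.1, 1, 0, 0, 0, 255], [36.9, 34.1, 1, 0, 0, 0, 255], [26, 32.7, 1, 0, 0, 0, 255], [16.1, 27.9, 1, 0, 0, 0, 255], [8.2, 20.4, 1, 0, 0, 0, 255], [3, 10.8, 1, 0, 0, 0, 255], [1, 0, 1, 0, 0, 0, 255]],
])

```text
time_s: 10.9
eef_pos: [0.4661, 0.2902, 0.1498]
ee_rot: [0.001, 0.999, -0.044, -0.0]
force: [2.6, -2.9, 5.2]
width: 0.179
grasp_force: 41.5
```

```bash
python3 -c "
from h import *
feel(); print(rel(-183.5,180,12)); print(rel(-3.5,90,8))"
```

```text
t 10.9 r 0.035 ang -178.8 drag 3.0 radial -2.54 fz 5.2 z 0.1498149341056738
[[1.0, -9.1], [4.2, -17.6], [9.6, -25.0], [16.7, -30.8], [25.1, -34.5], [34.1, -35.9], [43.2, -34.9], [51.7, -31.7], [59.1, -26.3], [64.8, -19.2], [68.5, -10.8], [70.0, -1.8]]
[[-0.5, 6.8], [-2.3, 13.5], [-5.4, 19.6], [-9.6, 25.0], [-14.8, 29.5], [-20.8, 32.9], [-27.3, 35.0], [-34.1, 35.9]]
```

Emit:
move_arm([
  [[1, -9.1, -0.5, 0, 0, 0, 255], [4.2, -17.6, -0.5, 0, 0, 0, 255], [9.6, -25, -0.5, 0, 0, 0, 255], [16.7, -30.8, -0.5, 0, 0, 0, 255], [25.1, -34.5, -0.5, 0, 0, 0, 255], [34.1, -35.9, -0.5, 0, 0, 0, 255], [43.2, -34.9, -0.5, 0, 0, 0, 255], [51.7, -31.7, -0.5, 0, 0, 0, 255], [59.1, -26.3, -0.5, 0, 0, 0, 255], [64.8, -19.2, -0.5, 0, 0, 0, 255], [68.5, -10.8, -0.5, 0, 0, 0, 255], [70, -1.8, -0.5, 0, 0, 0, 255]],
])

```text
time_s: 12.1
eef_pos: [0.5362, 0.2865, 0.1498]
ee_rot: [0.0, 0.999, -0.044, -0.001]
force: [-8.4, 4.5, 8.1]
width: 0.18
grasp_force: 41.8
```

```bash
python3 - <<'E'
from h import *
feel(); print(env.sense()["force"])
ims=[]
for n,(a,b,c,d) in dict(scene=(170,270,260,360),side=(190,290,280,390)).items():
    p,_=env.capture(n); ims.append(cv2.resize(p[a:b,c:d,::-1],(380,400),interpolation=cv2.INTER_CUBIC))
cv2.imwrite("pics/chk.png",np.hstack(ims))
E
```

```text
t 12.1 r 0.0354 ang -7.2 drag 3.44 radial -8.87 fz 8.1 z 0.14976495056433703
[-8.369063    4.52614987  8.09359745]
```

View pics/chk.png

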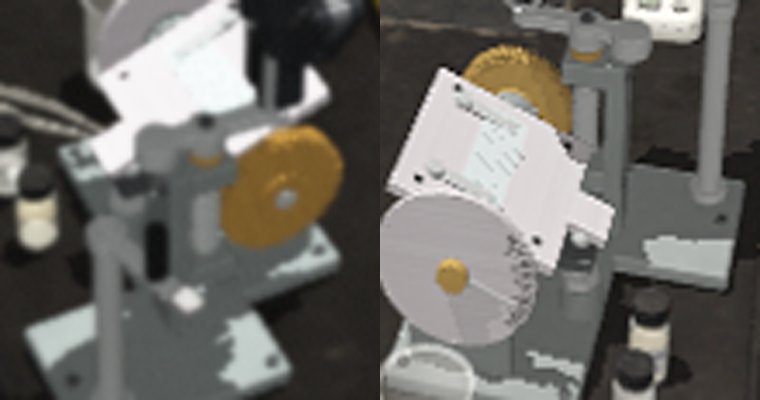

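The left panel shows the table tilted about 20° with the wheel turned. The right panel shows the tongue at (595,210) just above the screw head at (580,245), not yet touching. The latch is still clear.

```bash
python3 -c "
from h import *
print(rel(-7,90,9))"
```

```text
[[-0.7, 6.1], [-2.5, 11.9], [-5.3, 17.3], [-9.0, 22.2], [-13.4, 26.4], [-18.5, 29.7], [-24.1, 32.1], [-30.1, 33.5], [-36.2, 33.8]]
```

Emit:
move_arm([
  [[-1.5, 6.1, -0.8, 0, 0, 0, 255], [-3.3, 11.9, -0.8, 0, 0, 0, 255], [-6, 17.3, -0.8, 0, 0, 0, 255], [-9.6, 22.2, -0.8, 0, 0, 0, 255], [-14, 26.4, -0.8, 0, 0, 0, 255], [-19, 29.7, -0.8, 0, 0, 0, 255], [-24.5, 32.1, -0.8, 0, 0, 0, 255], [-30.5, 33.5, -0.8, 0, 0, 0, 255], [-36.6, 33.8, -0.8, 0, 0, 0, 255]],
])

```text
time_s: 13.1
eef_pos: [0.496, 0.2564, 0.1501]
ee_rot: [0.001, 0.999, -0.044, -0.001]
force: [3.4, -1.3, -8.9]
width: 0.18
grasp_force: 40.2
```

```bash
python3 -c "
from h import *
feel(); print(rel(-96,45,6))"
```

```text
t 13.1 r 0.0349 ang -98.5 drag 3.57 radial 0.79 fz -8.9 z 0.150102849662113
[[-4.6, -0.4], [-9.0, -1.4], [-13.3, -2.9], [-17.4, -5.0], [-21.2, -7.6], [-24.6, -10.7]]
```

```bash
python3 - <<'E'
from h import *
print("30:",rel(-97,30,5))
for a in range(-127,-127-440,-20): print(a,rel(a,20,4))
E
```

```text
30: [[-3.6, -0.3], [-7.2, -1.0], [-10.7, -2.1], [-14.1, -3.5], [-17.3, -5.3]]
-127 [[-2.5, -1.7], [-4.9, -3.7], [-7.0, -5.8], [-9.0, -8.1]]
-147 [[-1.8, -2.5], [-3.3, -5.1], [-4.6, -7.9], [-5.7, -10.7]]
-167 [[-0.8, -2.9], [-1.4, -5.9], [-1.7, -9.0], [-1.7, -12.0]]
-187 [[0.2, -3.0], [0.7, -6.1], [1.5, -9.0], [2.5, -11.9]]
-207 [[1.3, -2.8], [2.8, -5.4], [4.5, -8.0], [6.4, -10.3]]
-227 [[2.1, -2.2], [4.5, -4.2], [6.9, -5.9], [9.6, -7.5]]
-247 [[2.8, -1.3], [5.6, -2.4], [8.6, -3.2], [11.6, -3.8]]
-267 [[3.0, -0.3], [6.1, -0.3], [9.1, -0.1], [12.1, 0.4]]
-287 [[3.0, 0.8], [5.8, 1.8], [8.6, 3.1], [11.3, 4.6]]
-307 [[2.5, 1.7], [4.9, 3.7], [7.0, 5.8], [9.0, 8.1]]
-327 [[1.8, 2.5], [3.3, 5.1], [4.6, 7.9], [5.7, 10.7]]
-347 [[0.8, 2.9], [1.4, 5.9], [1.7, 9.0], [1.7, 12.0]]
-367 [[-0.2, 3.0], [-0.7, 6.1], [-1.5, 9.0], [-2.5, 11.9]]
-387 [[-1.3, 2.8], [-2.8, 5.4], [-4.5, 8.0], [-6.4, 10.3]]
-407 [[-2.1, 2.2], [-4.5, 4.2], [-6.9, 5.9], [-9.6, 7.5]]
-427 [[-2.8, 1.3], [-5.6, 2.4], [-8.6, 3.2], [-11.6, 3.8]]
-447 [[-3.0, 0.3], [-6.1, 0.3], [-9.1, 0.1], [-12.1, -0.4]]
-467 [[-3.0, -0.8], [-5.8, -1.8], [-8.6, -3.1], [-11.3, -4.6]]
-487 [[-2.5, -1.7], [-4.9, -3.7], [-7.0, -5.8], [-9.0, -8.1]]
-507 [[-1.8, -2.5], [-3.3, -5.1], [-4.6, -7.9], [-5.7, -10.7]]
-527 [[-0.8, -2.9], [-1.4, -5.9], [-1.7, -9.0], [-1.7, -12.0]]
-547 [[0.2, -3.0], [0.7, -6.1], [1.5, -9.0], [2.5, -11.9]]
```

Emit:
move_arm([
  [[-3.6, -0.3, 1, 0, 0, 0, 255], [-7.2, -1, 1, 0, 0, 0, 255], [-10.7, -2.1, 1, 0, 0, 0, 255], [-14.1, -3.5, 1, 0, 0, 0, 255], [-17.3, -5.3, 1, 0, 0, 0, 255]],
])

```text
time_s: 13.6
eef_pos: [0.4798, 0.2635, 0.15]
ee_rot: [0.0, 0.999, -0.043, -0.0]
force: [0.6, -5.6, -1.1]
width: 0.181
grasp_force: 41.0
```

```bash
python3 -c "
from h import *
feel()"
```

```text
t 13.6 r 0.0348 ang -127.8 drag 3.93 radial 4.05 fz -1.1 z 0.1499745255057221
```

Emit:
move_arm([
  [[-2.5, -1.7, 0, 0, 0, 0, 255], [-4.9, -3.7, 0, 0, 0, 0, 255], [-7, -5.8, 0, 0, 0, 0, 255], [-9, -8.1, 0, 0, 0, 0, 255]],
])

```text
time_s: 14.0
eef_pos: [0.4715, 0.2726, 0.1499]
ee_rot: [0.0, 0.999, -0.043, -0.0]
force: [-2.2, -4.0, 1.5]
width: 0.184
grasp_force: 41.1
```

```bash
python3 -c "
from h import *
feel()"
```

```text
t 14.0 r 0.0348 ang -148.2 drag 2.3 radial 3.97 fz 1.5 z 0.1499332862709024
```

Emit:
move_arm([
  [[-1.8, -2.5, 0, 0, 0, 0, 255], [-3.3, -5.1, 0, 0, 0, 0, 255], [-4.6, -7.9, 0, 0, 0, 0, 255], [-5.7, -10.7, 0, 0, 0, 0, 255]],
])

```text
time_s: 14.4
eef_pos: [0.467, 0.2841, 0.1499]
ee_rot: [-0.0, 0.999, -0.043, -0.0]
force: [-2.8, -3.3, 3.1]
width: 0.179
grasp_force: 41.3
```

```bash
python3 -c "
from h import *
feel()"
```

```text
t 14.4 r 0.0348 ang -168.8 drag 2.71 radial 3.4 fz 3.1 z 0.14987342964197028
```

Emit:
move_arm([
  [[-0.8, -2.9, 0, 0, 0, 0, 255], [-1.4, -5.9, 0, 0, 0, 0, 255], [-1.7, -9, 0, 0, 0, 0, 255], [-1.7, -12, 0, 0, 0, 0, 255]],
])

```text
time_s: 14.8
eef_pos: [0.4667, 0.2966, 0.1499]
ee_rot: [-0.0, 0.999, -0.043, 0.0]
force: [-3.0, -2.3, 3.9]
width: 0.18
grasp_force: 41.5
```

```bash
python3 -c "
from h import *
feel()"
```

```text
t 14.8 r 0.0348 ang 170.7 drag 2.73 radial 2.55 fz 3.9 z 0.14986375151724313
```

Emit:
move_arm([
  [[0.2, -3, 0, 0, 0, 0, 255], [0.7, -6.1, 0, 0, 0, 0, 255], [1.5, -9, 0, 0, 0, 0, 255], [2.5, -11.9, 0, 0, 0, 0, 255]],
])

```text
time_s: 15.2
eef_pos: [0.4707, 0.3082, 0.1499]
ee_rot: [-0.0, 0.999, -0.043, 0.0]
force: [-1.3, -2.1, 5.2]
width: 0.181
grasp_force: 41.5
```

```bash
python3 -c "
from h import *
feel()"
```

```text
t 15.2 r 0.035 ang 150.4 drag 2.45 radial 0.09 fz 5.2 z 0.149878736879231
```

Emit:
move_arm([
  [[1.3, -2.8, 0, 0, 0, 0, 255], [2.8, -5.4, 0, 0, 0, 0, 255], [4.5, -8, -0.3, 0, 0, 0, 255], [6.4, -10.3, -0.5, 0, 0, 0, 255]],
])

```text
time_s: 15.6
eef_pos: [0.4778, 0.3171, 0.1499]
ee_rot: [0.0, 0.999, -0.043, -0.0]
force: [0.3, -4.0, 2.5]
width: 0.18
grasp_force: 41.3
```

```bash
python3 -c "
from h import *
feel()"
```

```text
t 15.6 r 0.0351 ang 131.7 drag 2.44 radial -3.16 fz 2.5 z 0.14988142355869974
```

Emit:
move_arm([
  [[2.1, -2.2, 0, 0, 0, 0, 255], [4.5, -4.2, 0, 0, 0, 0, 255], [6.9, -5.9, 0, 0, 0, 0, 255], [9.6, -7.3, 0, 0, 0, 0, 255]],
])

```text
time_s: 16.0
eef_pos: [0.4877, 0.3234, 0.1499]
ee_rot: [0.0, 0.999, -0.043, -0.0]
force: [-1.1, -4.6, 3.6]
width: 0.179
grasp_force: 41.3
```

```bash
python3 -c "
from h import *
feel()"
```

```text
t 16.0 r 0.0352 ang 112.3 drag 2.79 radial -3.78 fz 3.6 z 0.14987639930188093
```

Emit:
move_arm([
  [[2.8, -1.2, 0, 0, 0, 0, 255], [5.6, -2.2, 0, 0, 0, 0, 255], [8.6, -2.9, 0, 0, 0, 0, 255], [11.6, -3.4, 0, 0, 0, 0, 255]],
])

```text
time_s: 16.4
eef_pos: [0.4993, 0.3261, 0.1499]
ee_rot: [0.0, 0.999, -0.043, -0.0]
force: [-4.8, -3.5, 4.0]
width: 0.184
grasp_force: 41.4
```

```bash
python3 -c "
from h import *
feel()"
```

```text
t 16.4 r 0.0352 ang 93.0 drag 4.96 radial -3.29 fz 4.0 z 0.14989485539176556
```

Emit:
move_arm([
  [[1.5, -0.1, 0, 0, 0, 0, 255], [3, -0.1, 0, 0, 0, 0, 255]],
])

```text
time_s: 16.6
eef_pos: [0.5021, 0.3261, 0.1499]
ee_rot: [0.0, 0.999, -0.043, -0.001]
force: [-5.3, -2.9, 3.9]
width: 0.182
grasp_force: 41.4
```

```bash
python3 -c "
from h import *
feel()"
```

```text
t 16.6 r 0.0352 ang 88.4 drag 5.24 radial -3.06 fz 3.9 z 0.1498751692326356
```

Emit:
move_arm([
  [[1.5, 0, 0, 0, 0, 0, 255], [3, 0, 0, 0, 0, 0, 255]],
])

```text
time_s: 16.8
eef_pos: [0.5049, 0.3259, 0.1499]
ee_rot: [-0.0, 0.999, -0.043, -0.001]
force: [-6.2, -2.6, 3.6]
width: 0.184
grasp_force: 41.5
```

```bash
python3 -c "
from h import *
feel()"
```

```text
t 16.8 r 0.0352 ang 83.9 drag 5.93 radial -3.23 fz 3.6 z 0.14988410312513178
```

Emit:
move_arm([
  [[1.5, 0.2, 0, 0, 0, 0, 255], [3, 0.5, 0, 0, 0, 0, 255]],
])

```text
time_s: 17.0
eef_pos: [0.5077, 0.3254, 0.1499]
ee_rot: [-0.0, 0.999, -0.043, -0.001]
force: [-5.7, -1.3, 4.2]
width: 0.18
grasp_force: 41.4
```

```bash
python3 - <<'E'
from h import *
feel()
ims=[]
for n,(a,b,c,d) in dict(scene=(170,270,260,360),side=(190,290,280,390)).items():
    p,_=env.capture(n); ims.append(cv2.resize(p[a:b,c:d,::-1],(380,400),interpolation=cv2.INTER_CUBIC))
cv2.imwrite("pics/chk2.png",np.hstack(ims)); feel()
E
```

```text
t 17.0 r 0.0351 ang 79.2 drag 5.41 radial -2.33 fz 4.2 z 0.14989385874624123
t 17.1 r 0.0352 ang 79.0 drag 4.62 radial -2.37 fz 3.7 z 0.14986117193904488
```

View pics/chk2.png

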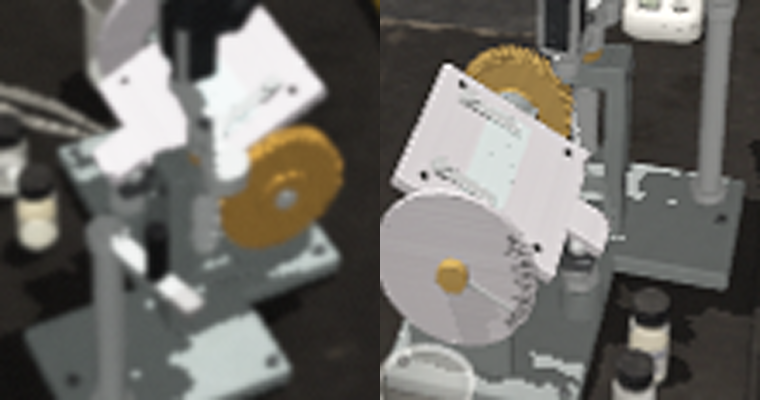

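The image shows the table tilted about 26° with the tongue at (590,230), right at the screw head (580,245). I'll go on in small steps.

Emit:
move_arm([
  [[1.5, 0.4, 0, 0, 0, 0, 255], [3, 0.8, 0, 0, 0, 0, 255]],
])

```text
time_s: 17.3
eef_pos: [0.5105, 0.3248, 0.1499]
ee_rot: [-0.001, 0.999, -0.043, -0.001]
force: [-7.7, 0.8, 4.4]
width: 0.184
grasp_force: 41.4
```

```bash
python3 -c "
from h import *
feel()"
```

```text
t 17.3 r 0.0352 ang 74.5 drag 7.65 radial -1.25 fz 4.4 z 0.1498906821474275
```

Emit:
move_arm([
  [[-0.7, -0.2, 0, 0, 0, 0, 255], [-0.7, -0.2, 0, 0, 0, 0, 150], [-0.7, -0.2, 0, 0, 0, 0, 150], [-0.7, -0.2, 0, 0, 0, 0, 150], [-0.7, -0.2, 0, 0, 0, 0, 150], [-0.7, -0.2, -15, 0, 0, 0, 150], [-0.7, -0.2, -45, 0, 0, 0, 150], [-0.7, -0.2, -85, 0, 0, 0, 150], [-30, 0, -120, 0, 0, 0, 150], [-60, 0, -120, 0, 0, 0, 150], [-60, 0, -120, 0, 0, 0, 150]],
])

```text
time_s: 18.4
eef_pos: [0.4498, 0.3296, 0.2721]
ee_rot: [-0.002, 0.999, -0.043, 0.001]
force: [-0.5, 0.1, -0.3]
width: 0.416
grasp_force: 0.0
```

```bash
python3 - <<'E'
from h import *
feel(); s=env.sense(); p,_=env.capture("wrist"); q,_=env.capture("side")
cv2.imwrite("pics/end.png",np.hstack([cv2.resize(p[80:280,190:390,::-1],(400,400)),cv2.resize(q[190:290,280,None].repeat(1,1) if 0 else q[190:290,285:385,::-1],(400,400),interpolation=cv2.INTER_CUBIC)]))
print(s["eef_pos"],s["force"])
E
```

```text
t 18.4 r 0.0643 ang 143.0 drag 0.23 radial 0.46 fz -0.3 z 0.27210730889953716
[0.44980896 0.32960035 0.27210731] [-0.50505727  0.09599325 -0.2709283 ]
```

View pics/end.png

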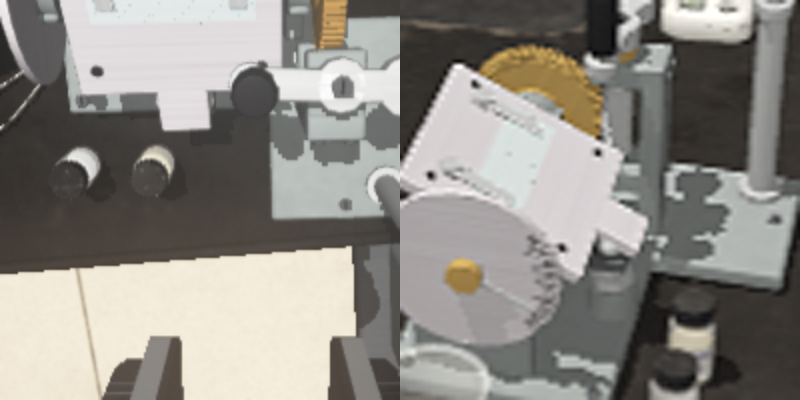

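The knob is at wrist (316,126) and the hub at (361.5,123). The hand is clear, the vials are undisturbed and the lug is on the head. I'll check the knob angle and hand in.

```bash
python3 - <<'E'
from h import *
s=env.sense(); k=wplane((316,126),.1805,np.array(s["eef_pos"]),s["ee_rot"]); v=k[:2]-[.5011,.2909]; print(k,np.linalg.norm(v),np.degrees(np.arctan2(v[1],v[0])))
print(env.sign_off())
E
```

```text
[0.50647671 0.32573052 0.1805    ] 0.03524306945767768 81.22464938579988
the job is handed in; nothing more can be done
None
```

I swung the latch clear (about 1.2 rad), wound the crank clockwise about 3.5 turns until the lug bedded on the stop screw at roughly 4–5 N above the free-turning force, then let go of the crank, moved the hand clear and handed the job in at about 18 s; the last camera estimate put the knob about 7° (4 mm) short of where I released it, which I did not resolve.

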